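# Put up the wide drawing stand

## Task

Two folding drawing stands lie folded flat on the inspection bench. Put up the wider one: raise its panel past the point where the spring snaps over, so that it leans back open against its stop, and let go. Leave the narrower stand folded.

Things in the scene. Friction and masses are not known exactly. Their poses are not given: they have to be found in the camera images.
- wide_panel (a joint): Angle (rad) of the wider stand's aluminium panel, 168 mm wide, 5 thick, 122 long, hinged at the far edge of a grey base plate 130 x 200 mm fixed to the bench. 0: folded flat (start); positive lifts the near edge up and away from the robot; 1.92: open, leaning on its stop. An over-centre spring holds it folded below about 1.2 (about 3 N up at the grip lifts it) and drives it open above that.
- wide_grip (a point): Centre of the wider panel's grip: a black crossbar, 16 mm in diameter, 24 mm long, parallel to the hinge, on a 12 mm wide steel stem at the middle of the near edge, 33 mm beyond the panel, 155 mm from the hinge. Folded, it is 36 mm above the bench with only bench below. Pinched across its flat ends (24 mm apart) it turns between the fingers. Moves with the panel.
- wide_hinge (a point): Middle of the wider stand's hinge line, 36 mm above the bench, on the fixed base. y runs along the hinge; x is level, from the folded panel's grip to the hinge (away from the robot); z up. The panel turns about this y: at joint angle q the grip is at -155 mm x cos q along x and +155 mm x sin q along z from here.
- narrow_panel (a joint): Angle (rad) of the narrower stand's panel: same make and same workings, but the base plate is 130 x 120 mm and the panel 88 mm wide. It stands beside the wide one; either may be on the left. 0: folded flat (start), where it shall stay.

How it is judged:
By the outcome, as a careful person would: the job done as asked, in the order asked, and still so for the second after the job is handed in, with the robot touching nothing.
It also fails if it takes over 35 s, if anything falls off the work surface, if the arm or the gripper's body presses on something with over 40 N, if the wrist force passes 120 N, or if a joint passes its speed limit or range.

## Robot

A 6-joint arm with a two-finger parallel gripper is mounted at the origin on a cart in front of the work surface, level with it; the furniture and walls round the work are solid. World frame = base frame: x ahead of the robot, y to its left, z up, the work surface at z = 0. Lengths are in m, angles in rad, forces in N, time in s.
With the tool pointing down it reaches from about 0.25 to 0.725 m from the base axis. Payload 4 kg.
Tool frame: the origin (TCP) lies midway between the tips of the shut fingers; the grasp point (between the pads) lies 19 mm behind it; z points along the fingers, y is the direction in which the jaws open and shut (so a half turn about z gives the same grasp; the last joint's range is limited). The gripper opens to 85 mm and grips with 20 to 120 N. Pads are 22 mm wide; open, the fingers measure 114 mm over their backs; the gripper's body (76 mm by 85 mm) begins 54 mm behind the grasp point. The pads swing forward as they close: fully open they stand 13 mm farther back than shut.
Start: joints at [-1.317, 0.241, 0.005, 1.335, 0, 1.571], TCP at [0.126, -0.484, 0.231] pointing down, gripper open.
Joint ranges: [-2.72, 2.72], [-1.05, 1.87], [-1.09, 1.28], [-1.99, 2.15], [-1.42, 1.44], [-3.14, 3.14]. Speed limits (rad/s): [2.79, 2.79, 3.14, 3.14, 3.14, 3.14].

## Interface

Orientations are given as a unit quaternion [x, y, z, w].
In Python, from workcell import get_obs, camera, camera_model, job_done, masks_of gives the robot as it stands.
- The arm moves only by the tool jog_arm, never from a script. Its argument "deltas" is a list that holds one entry, the list of rows, each a list of 7 numbers: the shift along the tool's x, y, z in mm, then the turn, a rotation vector about the tool's x, y, z in degrees, then the finger opening in mm, from 0 to 85.4. A call has 1 to 5 rows; each row shifts and turns the pose as measured when the row begins, along the tool's axes as they then stand; what a row does not reach is not made up. A row lasts 1/10 s, in which the tool goes at most 50 mm and 8.59 degrees, less where a joint would pass 70% of its speed; a pose out of reach is approached as far as the arm can. A call with a gripper value outside its range is refused whole. The fingers move at their own pace and stop on an object; the grip force is fixed at half the most. Time passes only in rows, so rows that do not move let the fingers close. It gives the time, the measured TCP pose, the force and the opening at its end, in the units of the state.
- get_obs(): the state, without advancing time (a new reading comes with each control period).
- camera(name): name is "side" or "top" or "wrist"; returns the picture (420x560x3 uint8, red, green, blue); there is no depth.
- camera_model(name): a dict with "fovy" (degrees; the focal length in pixels is half the picture's height over the tangent of half this angle, whatever the lens; pixels are square), "cx", "cy" (the principal point, pixels), "pose" (4x4, takes a point from camera to world coordinates); the wrist camera has in their place "T_tool_cam" (4x4, takes a point from camera to tool coordinates, whose origin is the TCP and whose axes are the flange's). Camera axes: x right, y down, z forward; pixel columns grow to the right and rows downward; lengths in m; the calibration is good to about 2 mm. The wrist camera is an equidistant fisheye: a pixel r from the principal point sees the ray r / f radians off the axis. A picture is of the moment at which its call begins: read the wrist's pose just before it. camera_model takes no time and is no camera call.
- job_done(): hands the job in, once; it reports no verdict.
Trained networks look in the newest picture that a camera, given by its name, has taken for a name from the list of things; names that differ only in an ending like _2 or _b are one class to them, and where a whole thing is asked for, a point or a joint stands for the part that bears it (a point fixed in the world has none). Each returns a list of dicts, best first, with "conf" (0 to 1); they miss things now and then, are a little off and sometimes report something else, mostly with a low value. They report only what shows in the picture. A call takes as long as a camera call.
- masks_of(target, camera): "pixels" (420x560 bool, what is visible of it) and "at" ([column, row] in pixels, amid what is visible of it).
The state is a dict: "clock": time; "joint_pos": joint angles; "joint_vel": joint speeds; "tau": joint torques, N m; "eef_pos": TCP position; "tool_rot": TCP orientation; "ft_force": force on the tool from outside, world axes, zero at the start; "ft_torque": the same for the moment, N m; "grip_width": finger opening in m.
Only numpy, scipy, OpenCV 4.12 (cv2) and the standard library are available. Lean on these libraries where they do the work, as an engineer would, in place of code of your own. Each camera call takes 0.05 s, during which the arm holds its last target. There are 200 camera calls.

## Working session

There is one attempt and no reset: what is moved stays moved. The work goes in short steps, Python scripts to look and compute and a tool call to move; the robot and the scene stay as the last step left them, time stands still between calls to the robot, and variables do not carry over. Pictures are saved under pics/ and viewed, about 8 in all and at most 12, crops included, and the job is handed in when it is done.

Besides the shell and the picture viewer there is one more tool, called after "Request:" in YAML: its name, and indented under it one key for each argument. jog_arm: Moves the arm, as the interface text tells. Its arguments: {"type":"object","properties":{"deltas":{"type":"array"}},"required":["deltas"]}

```bash
mkdir -p pics; ls
python3 - <<'E'
from workcell import *
import cv2,numpy as np
o=get_obs();print({k:np.round(v,3) for k,v in o.items()})
for n in ["top","side"]:
    cv2.imwrite(f"pics/{n}0.png",camera(n)[:,:,::-1]);m=camera_model(n);print(n,m)
    for t in ["wide_grip","wide_panel","narrow_panel"]:
        for d in masks_of(t,n)[:3]:
            ys,xs=np.nonzero(d["pixels"]);print(t,round(d["conf"],2),d["at"],len(xs),xs.min(),xs.max(),ys.min(),ys.max())
E
```

```text
pics
{'clock': np.float64(0.0), 'joint_pos': array([-1.317,  0.241,  0.004,  1.335, -0.   ,  1.571]), 'joint_vel': array([-0.001,  0.001,  0.001, -0.001, -0.   , -0.   ]), 'tau': array([-1.0000e-03, -3.7232e+01,  2.5241e+01,  1.7000e-02, -0.0000e+00,
       -0.0000e+00]), 'eef_pos': array([ 0.125, -0.483,  0.23 ]), 'tool_rot': array([ 0.992,  0.127, -0.   , -0.001]), 'ft_force': array([-0.147, -0.272, -0.658]), 'ft_torque': array([ 0.013, -0.007, -0.01 ]), 'grip_width': np.float64(0.085)}
top {'fovy': 44.98587582053531, 'cx': 271.1618617215924, 'cy': 208.20079285780824, 'pose': array([[-0.02891783, -0.99759225,  0.06303533,  0.45650921],
       [-0.99951685,  0.02957726,  0.00955311, -0.01546913],
       [-0.01139452, -0.06272862, -0.99796557,  1.16974615],
       [ 0.        ,  0.        ,  0.        ,  1.        ]])}
wide_grip 0.61 [344.8, 208.7] 4094 306 385 178 251
wide_panel 0.84 [347.6, 205.7] 4164 302 387 179 251
narrow_panel 0.9 [193.2, 207.7] 2249 168 214 176 248
side {'fovy': 44.356715843148436, 'cx': 264.9292827552026, 'cy': 199.21176205664702, 'pose': array([[ 0.89364517, -0.20651013,  0.39843679,  0.19109563],
       [-0.44874243, -0.40062626,  0.79882967, -0.73905483],
       [-0.00534218, -0.89266577, -0.45068757,  0.50147992],
       [ 0.        ,  0.        ,  0.        ,  1.        ]])}
wide_grip 0.56 [293.4, 283.4] 5350 235 353 244 319
wide_panel 0.81 [298.2, 283.5] 5461 236 353 244 319
narrow_panel 0.62 [219.7, 192.5] 1250 176 251 177 205
```

Run:
```python
import cv2
a=cv2.imread("pics/top0.png")[130:290,140:410]
cv2.imwrite("pics/v1.png",cv2.resize(a,None,fx=2.9,fy=2.9,interpolation=cv2.INTER_CUBIC))
```

```text
(no output)
```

View pics/v1.png

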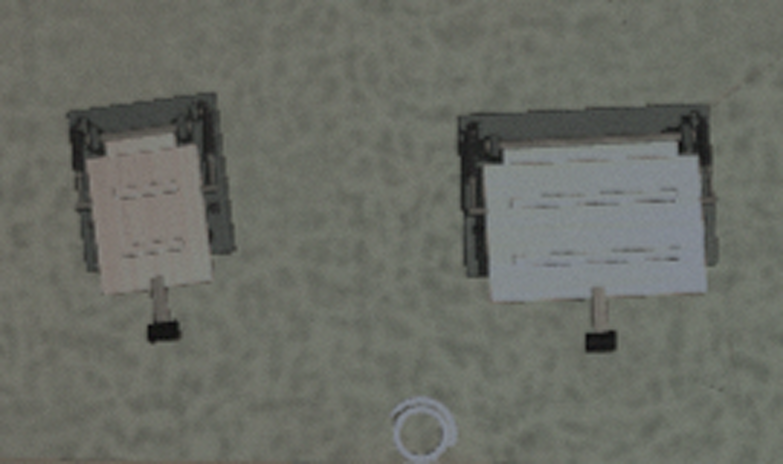

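View pics/side0.png

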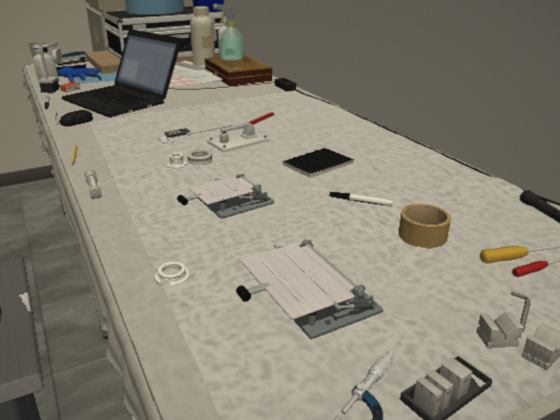

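The top view shows the wide stand on the right: grip at about (347,248) full-picture pixels, panel corners near (310,234), (383,231), (381,183), (307,187). The side view shows its grip at about (243,293) with clear bench around it, apart from a ring near (172,272).

```bash
cat > h.py <<'E'
import numpy as np
from workcell import *
from scipy.spatial.transform import Rotation as R
def ray(n,u,v):
    m=camera_model(n);f=210/np.tan(np.radians(m["fovy"]/2));P=m["pose"]
    return P[:3,3],P[:3,:3]@np.array([(u-m["cx"])/f,(v-m["cy"])/f,1])
def onz(n,u,v,z):
    o,d=ray(n,u,v);return o+d*(z-o[2])/d[2]
E
python3 - <<'E'
from h import *
np.set_printoptions(precision=4,suppress=True)
c=lambda x,y:(x/2.9+140-.3,y/2.9+130-.3)
g=onz("top",*c(600,341),.036+.004);print("grip top",g,"side",onz("side",243,293,.036))
K=[onz("top",*c(*p),.038) for p in [(491,302),(707,294),(698,155),(484,166)]]
print(np.array(K))
for i in range(4):print(np.linalg.norm(K[i]-K[(i+1)%4]))
d=(K[2]+K[3]-K[0]-K[1])[:2];e=(K[0]+K[3]-K[1]-K[2])[:2];print("yaw",np.degrees(np.arctan2(d[1],d[0])),np.degrees(np.arctan2(-e[0],e[1])))
print("ring",onz("top",*c(423,430),0),"narrow grip",onz("top",*c(164,331),.036))
E
```

```text
grip top [ 0.4361 -0.1694  0.04  ] side [ 0.4362 -0.1733  0.036 ]
[[ 0.4683 -0.0872  0.038 ]
 [ 0.4696 -0.2529  0.038 ]
 [ 0.5769 -0.2506  0.038 ]
 [ 0.5733 -0.0854  0.038 ]]
0.16567197510610954
0.10729383259779599
0.1652399591256098
0.10504690385829518
yaw 1.1377345248010324 0.8428023197311403
ring [ 0.3693 -0.0326  0.    ] narrow grip [0.4533 0.165  0.036 ]
```

Request:
jog_arm:
  deltas:
    - [[38,-22,0,0,0,0,60],[38,-22,0,0,0,0,60],[38,-22,0,0,0,0,60],[38,-22,0,0,0,0,60],[38,-22,0,0,0,0,60]]

```text
clock: 0.9
eef_pos: [0.2837, -0.3301, 0.2305]
tool_rot: [0.993, 0.12, 0.0, 0.001]
ft_force: [0.3, -0.4, 0.1]
grip_width: 0.0599
```

Request:
jog_arm:
  deltas:
    - [[38,-22,0,0,0,0,60],[38,-22,0,0,0,0,60],[38,-22,0,0,0,0,60],[0,0,0,0,0,7,60],[0,0,0,0,0,7,60]]

```text
clock: 1.4
eef_pos: [0.3863, -0.2299, 0.2312]
tool_rot: [1.0, -0.001, 0.002, 0.002]
ft_force: [0.1, 0.5, -0.6]
grip_width: 0.0598
```

```bash
cat >> h.py <<'E'
def need(x,y,z,yaw):
    o=get_obs();A=R.from_quat(o["tool_rot"]);B=R.from_euler("z",yaw,degrees=True)*R.from_quat([1,0,0,0])
    print("t",round(float(o["clock"]),2),"pos",np.round(o["eef_pos"],4),"F",np.round(o["ft_force"],1),"w",round(float(o["grip_width"]),4),"j6",round(o["joint_pos"][5],2))
    print("mm",np.round(A.inv().apply(np.array([x,y,z])-o["eef_pos"])*1e3,1),"deg",np.round((A.inv()*B).as_rotvec(degrees=True),1))
E
python3 -c "
from h import *
need(.436,-.171,.12,1)"
```

```text
t 1.4 pos [ 0.3863 -0.2299  0.2312] F [ 0.1  0.5 -0.6] w 0.0598 j6 2.61
mm [ 49.2 -59.4 111.2] deg [ 0.2 -0.2 -1.1]
```

Request:
jog_arm:
  deltas:
    - [[16,-20,30,0,0,-1,60],[16,-20,30,0,0,0,60],[16,-20,30,0,0,0,60],[0,0,15,0,0,0,60],[0,0,0,0,0,0,60]]

```text
clock: 1.9
eef_pos: [0.4389, -0.1679, 0.1249]
tool_rot: [1.0, 0.008, 0.005, 0.004]
ft_force: [-0.3, -0.0, -0.1]
grip_width: 0.06
```

Run:
```python
from h import *
import cv2
need(.436,-.171,.12,1)
o=get_obs();m=camera_model("wrist");im=camera("wrist");T=m["T_tool_cam"]
A=R.from_quat(o["tool_rot"]).as_matrix();f=210/np.tan(np.radians(m["fovy"]/2))
def proj(p):
    c=T[:3,:3].T@(A.T@(np.array(p)-o["eef_pos"])-T[:3,3]);r=np.hypot(*c[:2]);t=np.arctan2(r,c[2])
    return m["cx"]+f*t*c[0]/r,m["cy"]+f*t*c[1]/r
p=proj([.436,-.171,.036]);print(p,proj([.436,-.161,.036]),proj([.446,-.171,.036]))
im=im[:,:,::-1].copy();q=tuple(int(round(v)) for v in p);cv2.drawMarker(im,q,(0,0,255),0,8)
cv2.imwrite("pics/w1.png",im)
```

```text
t 1.9 pos [ 0.4389 -0.1679  0.1249] F [-0.3 -0.  -0.1] w 0.06 j6 2.76
mm [-3.   3.   4.9] deg [ 0.4 -0.6 -0.1]
(np.float64(284.563854155224), np.float64(224.03817334885645)) (np.float64(271.3238078322475), np.float64(223.8628652026576)) (np.float64(284.83502127466414), np.float64(211.34604903188506))
```

View pics/w1.png

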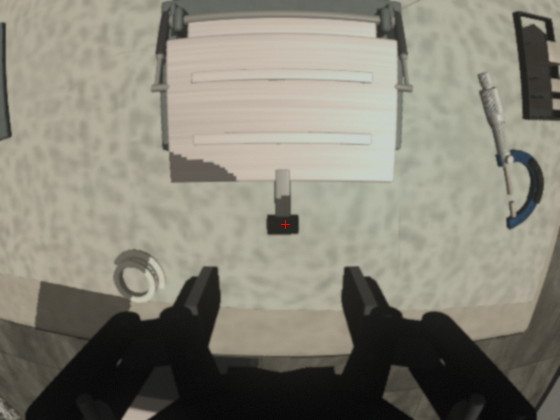

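The wrist view shows the wide stand's black bar at about (283,225), within about 1–2 mm of the predicted marker and aligned with the jaws. Descending.

Request:
jog_arm:
  deltas:
    - [[-3,2,25,0,-0.6,0,50],[0,0,25,0,0,0,50],[0,0,25,0,0,0,50],[0,0,20,0,0,0,50],[0,0,8,0,0,0,50]]

```text
clock: 2.45
eef_pos: [0.4438, -0.1762, 0.0284]
tool_rot: [1.0, 0.006, 0.009, 0.007]
ft_force: [-1.1, -0.1, -0.2]
grip_width: 0.0498
```

```bash
python3 -c "
from h import *
need(.4355,-.170,.0155,1)"
```

```text
t 2.45 pos [ 0.4438 -0.1762  0.0284] F [-1.1 -0.1 -0.2] w 0.0498 j6 2.76
mm [-8.4 -6.5 12.7] deg [ 0.8 -1.  -0.3]
```

Request:
jog_arm:
  deltas:
    - [[-8,-6,4,0.8,-1,0,50],[0,0,8,0,0,0,50],[0,0,0,0,0,0,50]]

```text
clock: 2.75
eef_pos: [0.4365, -0.1713, 0.0177]
tool_rot: [1.0, 0.005, 0.001, 0.0]
ft_force: [-0.6, -0.7, 0.0]
grip_width: 0.05
```

```bash
python3 -c "
from h import *
need(.4355,-.170,.0155,1)"
```

```text
t 2.75 pos [ 0.4365 -0.1713  0.0177] F [-0.6 -0.7  0. ] w 0.05 j6 2.76
mm [-1.  -1.3  2.2] deg [ 0.  -0.1 -0.4]
```

Request:
jog_arm:
  deltas:
    - [[-1,-1,2,0,0,0,24],[0,0,0,0,0,0,20],[0,0,0,0,0,0,15],[0,0,0,0,0,0,15],[0,0,0,0,0,0,15]]

```text
clock: 3.25
eef_pos: [0.4362, -0.1698, 0.017]
tool_rot: [1.0, 0.005, 0.002, -0.0]
ft_force: [0.1, -0.3, -3.2]
grip_width: 0.0227
```

Run:
```python
from h import *
import cv2
need(.4355,-.170,.0155,1)
im=camera("side")[:,:,::-1][220:370,180:400]
cv2.imwrite("pics/s1.png",cv2.resize(im,None,fx=3,fy=3))
```

```text
t 3.25 pos [ 0.4362 -0.1698  0.017 ] F [ 0.1 -0.3 -3.2] w 0.0227 j6 2.76
mm [-0.7  0.2  1.5] deg [-0.  -0.2 -0.4]
```

View pics/s1.png

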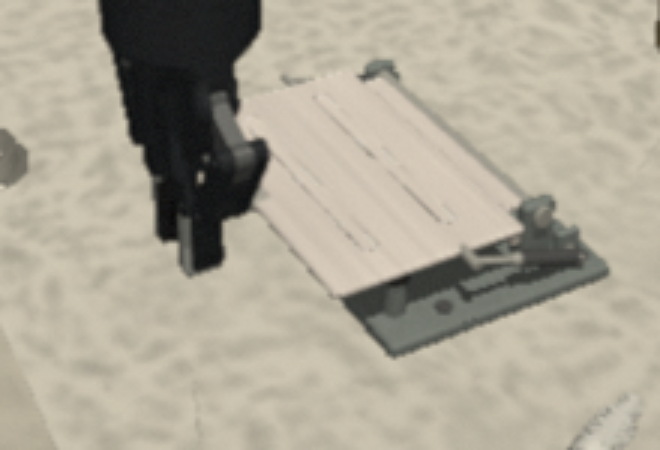

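The side view shows the fingers on the grip with the panel edge clear; the opening of 22.7 mm fits a held 24 mm bar. Starting the arc.

Request:
jog_arm:
  deltas:
    - [[1,0,-15,0,0,0,15],[2,0,-15,0,0,0,15],[4,0,-15,0,0,0,15],[5,0,-15,0,0,0,15]]

```text
clock: 3.7
eef_pos: [0.4473, -0.1696, 0.0753]
tool_rot: [1.0, 0.005, -0.0, -0.0]
ft_force: [4.3, -0.1, -7.5]
grip_width: 0.0228
```

```bash
cat >> h.py <<'E'
def arc(dq):
    p=get_obs()["eef_pos"];q=np.arctan2(p[2]-.017,.591-p[0]);r=np.hypot(p[2]-.017,.591-p[0]);n=q+dq
    print("q",round(q,3),"r",round(r,4)); need(.591-.155*np.cos(n),-.17+.155*(1-np.cos(n))*.0175,.017+.155*np.sin(n),1)
E
python3 -c "
from h import *
arc(.3)"
```

```text
q 0.386 r 0.1551
t 3.7 pos [ 0.4473 -0.1696  0.0753] F [ 4.3 -0.1 -7.5] w 0.0228 j6 2.77
mm [ 23.7   0.  -39.8] deg [-0.   0.  -0.4]
```

Request:
jog_arm:
  deltas:
    - [[6.5,0,-14,0,0,0,15],[8,0,-13.3,0,0,0,15],[9.3,0,-12.4,0,0,0,15],[10.5,0,-11.4,0,0,0,15]]

```text
clock: 4.1
eef_pos: [0.4789, -0.169, 0.1251]
tool_rot: [1.0, 0.005, -0.005, -0.001]
ft_force: [1.1, -0.8, -5.1]
grip_width: 0.023
```

```bash
python3 -c "
from h import *
arc(.4)"
```

```text
q 0.767 r 0.1558
t 4.1 pos [ 0.4789 -0.169   0.1251] F [ 1.1 -0.8 -5.1] w 0.023 j6 2.79
mm [ 50.9  -0.1 -35. ] deg [-0.1  0.6 -0.4]
```

Request:
jog_arm:
  deltas:
    - [[11.5,0,-10,0,0.6,0,15],[12.3,0,-9.3,0,0,0,15],[13.2,0,-8,0,0,0,15],[14,0,-6.8,0,0,0,15]]

```text
clock: 4.5
eef_pos: [0.5229, -0.1682, 0.1567]
tool_rot: [1.0, 0.005, -0.01, -0.001]
ft_force: [-4.0, 0.2, 0.6]
grip_width: 0.0225
```

```bash
python3 -c "
from h import *
arc(.4)"
```

```text
q 1.117 r 0.1554
t 4.5 pos [ 0.5229 -0.1682  0.1567] F [-4.   0.2  0.6] w 0.0225 j6 2.82
mm [ 59.5  -0.2 -16.3] deg [-0.1  1.1 -0.5]
```

Request:
jog_arm:
  deltas:
    - [[14.5,0,-6,0,1,0,15],[15,0,-4.5,0,0,0,15],[15.2,0,-3,0,0,0,15],[15.4,0,-1.6,0,0,0,15]]

```text
clock: 4.9
eef_pos: [0.5783, -0.1672, 0.1716]
tool_rot: [1.0, 0.004, -0.008, -0.001]
ft_force: [-2.7, 0.3, 3.5]
grip_width: 0.0224
```

```bash
python3 -c "
from h import *
arc(.4)"
```

```text
q 1.489 r 0.1551
t 4.9 pos [ 0.5783 -0.1672  0.1716] F [-2.7  0.3  3.5] w 0.0224 j6 2.85
mm [61.3 -0.2  6.4] deg [-0.2  0.9 -0.5]
```

Request:
jog_arm:
  deltas:
    - [[15.5,0,-0.5,0,0.8,0,15],[15.5,0,1,0,0,0,15],[15.3,0,2.6,0,0,0,15],[11,0,2.5,0,0,0,15]]

```text
clock: 5.3
eef_pos: [0.6354, -0.1661, 0.1668]
tool_rot: [1.0, 0.004, -0.003, -0.002]
ft_force: [-1.3, 1.0, -0.2]
grip_width: 0.0226
```

```bash
python3 -c "
from h import *
arc(.04)"
```

```text
q 1.859 r 0.1563
t 5.3 pos [ 0.6354 -0.1661  0.1668] F [-1.3  1.  -0.2] w 0.0226 j6 2.88
mm [5.6 0.4 3.1] deg [-0.2  0.3 -0.5]
```

Well past the snap-over point and nearly at the stop. I'll nudge the last bit, let go, and back straight up.

Request:
jog_arm:
  deltas:
    - [[5,0,2,0,0,0,15],[0,0,0,0,0,0,45],[0,0,0,0,0,0,50],[0,0,0,0,0,0,50]]

```text
clock: 5.7
eef_pos: [0.6412, -0.1661, 0.1645]
tool_rot: [1.0, 0.005, -0.003, -0.001]
ft_force: [0.2, 0.2, 0.4]
grip_width: 0.0502
```

Request:
jog_arm:
  deltas:
    - [[0,0,-10,0,0,0,50],[0,0,-20,0,0,0,50],[0,0,-30,0,0,0,50],[-10,0,-30,0,0,0,50],[-40,0,-10,0,0,0,50]]

```text
clock: 6.2
eef_pos: [0.5917, -0.1669, 0.2671]
tool_rot: [1.0, 0.005, -0.004, -0.002]
ft_force: [0.5, 0.2, 0.1]
grip_width: 0.0501
```

Request:
jog_arm:
  deltas:
    - [[-45,0,0,0,0,0,50],[-45,0,0,0,0,0,50],[-45,0,0,0,0,0,50],[-45,0,0,0,0,0,50],[0,0,0,0,0,0,50]]

```text
clock: 6.7
eef_pos: [0.4019, -0.1684, 0.2749]
tool_rot: [1.0, 0.004, 0.0, 0.0]
ft_force: [0.8, -0.8, -0.2]
grip_width: 0.0503
```

Run:
```python
from h import *
import cv2
need(.4,-.17,.27,1)
cv2.imwrite("pics/s2.png",camera("side")[:,:,::-1])
a=ray("side",0,0)
m=camera_model("side");f=210/np.tan(np.radians(m["fovy"]/2));P=m["pose"]
for q in (1.2,1.6,1.92):
    c=P[:3,:3].T@(np.array([.591-.155*np.cos(q),-.167,.036+.155*np.sin(q)])-P[:3,3]);print(q,m["cx"]+f*c[0]/c[2],m["cy"]+f*c[1]/c[2])
```

```text
t 6.7 pos [ 0.4019 -0.1684  0.2749] F [ 0.8 -0.8 -0.2] w 0.0503 j6 2.74
mm [-1.9  1.6  4.9] deg [ 0.  -0.  -0.5]
1.2 301.3295394422427 189.72105669550842
1.6 337.2131493550779 175.09786010702447
1.92 363.64218750810284 174.6860975548946
```

View pics/s2.png

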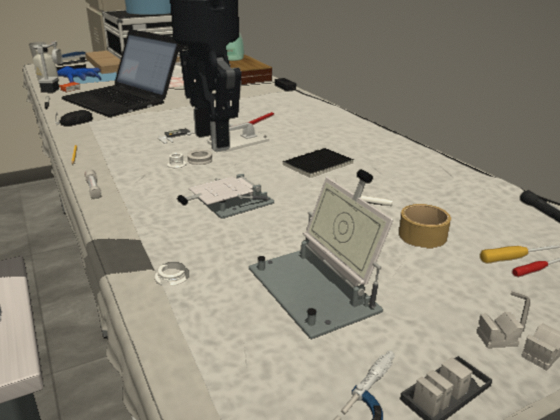

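The wide panel leans back open with its grip at about (365,177), where q = 1.92 predicts (364,175). The narrow stand is still folded, and the gripper is clear.

```bash
python3 -c "
from workcell import *
print(job_done())"
```

```text
the job is handed in; nothing more can be done
None
```

The wider stand is up: its panel leans back open against its stop, and I handed the job in at about 6.8 s. I pinched its grip across the flat ends, carried it along the hinge arc to about 1.9 rad, let go and backed clear.

- **Wide stand:** in the last side picture its grip is at about pixel (365,177), where an opening of 1.92 rad predicts (364,175).
- **Narrow stand:** it is still folded in that picture.
- **Gripper:** it is well clear of both stands, and the wrist force reads near zero. The highest reading at the end of any move was about 9 N.

No check failed. The arm drifted about 10 mm sideways while descending to the grip, and I corrected that before closing the fingers.

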